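Set the air manifold valves

TASK

On the bench stands a compressed-air manifold with three short branches, each with a quarter-turn lever valve (lever in line with its pipe is open, across it is shut). With a fingertip, first push the lever of the branch that ends in a bare open pipe until that valve is fully shut, and only then push the lever of the branch with the round pressure gauge until it is fully open. Only push the levers, do not lift them off their spindles, and leave the valve of the capped branch and the things lying about as they are.

Things in the scene. Friction and masses are not known exactly. Their poses are not given: they have to be found in the camera images.
- manifold: air manifold: grey steel plate 250 x 460 x 15 mm lying on the bench, carrying an aluminium bar 40 x 40 mm, 420 mm long along y, 90 mm toward -x of the origin, its top 80 mm above the bench. Fixed. Origin on the bench under the middle branch's pivot; the branches stand at y = -150, 0 and +150 mm in changing order, with the same axes as the manifold.
- bare_branch: branch that ends in a bare open brass pipe (28 mm outside diameter, end 103 mm from the pivot). Fixed; origin on the bench surface straight under the lever's pivot axis; +x runs along the pipe from the manifold bar to the outlet, z up. Pipe axis 60 mm above the bench, valve body 46 mm wide, its top at 83 mm, spindle up to 108 mm.
- gauge_branch: branch that ends in a small regulator block with a round pressure gauge lying face up (68 mm diameter, centre 85 mm from the pivot, top 106 mm above the bench). Fixed; origin on the bench surface straight under the lever's pivot axis; +x runs along the pipe from the manifold bar to the outlet, z up. Pipe axis 60 mm above the bench, valve body 46 mm wide, its top at 83 mm, spindle up to 108 mm.
- capped_branch: branch closed by a large steel hexagon cap (52 mm over corners, end 75 mm from the pivot, top about 86 mm up). Its valve stays shut. Fixed; origin on the bench surface straight under the lever's pivot axis; +x runs along the pipe from the manifold bar to the outlet, z up. Pipe axis 60 mm above the bench, valve body 46 mm wide, its top at 83 mm, spindle up to 108 mm.
- bare_lever (a joint): valve lever of the bare branch, rad: 0 = shut (square across its pipe, pointing along the branch's +y), counter-clockwise from above to 1.571 = open (in line, pointing to the branch's -x, over the manifold bar). Hard stops at both. Stays where left; turns with 0.2 N m (3 N at the grip); 7 N pulls it up off its spindle. Starts more or less open.
- gauge_lever (a joint): valve lever of the gauge branch, rad: 0 = shut (square across its pipe, pointing along the branch's +y), counter-clockwise from above to 1.571 = open (in line, pointing to the branch's -x, over the manifold bar). Hard stops at both. Stays where left; turns with 0.2 N m (3 N at the grip); 7 N pulls it up off its spindle. Starts shut or nearly so.
- capped_lever (a joint): valve lever of the capped branch, rad: 0 = shut (square across its pipe, pointing along the branch's +y), counter-clockwise from above to 1.571 = open (in line, pointing to the branch's -x, over the manifold bar). Hard stops at both. Stays where left; turns with 0.2 N m (3 N at the grip); 7 N pulls it up off its spindle. Starts shut or nearly so; must not be turned.
- bare_grip (a point): middle of that lever's grip: black bar 74 long, 18 wide, 24 mm tall, 38 to 112 mm out from the pivot, 105 to 129 mm above the bench (this point: 75 out, 117 up). Further in: flat strip 24 wide, 111 to 116 up, nut to 125. Below and beside its sweep nothing is above 85 mm (only the gauge, on the outlet side, is), so a fingertip may hang to 95 mm (bare branch).
- gauge_grip (a point): middle of that lever's grip: black bar 74 long, 18 wide, 24 mm tall, 38 to 112 mm out from the pivot, 105 to 129 mm above the bench (this point: 75 out, 117 up). Further in: flat strip 24 wide, 111 to 116 up, nut to 125. Below and beside its sweep nothing is above 85 mm (only the gauge, on the outlet side, is), so a fingertip may hang to 95 mm (gauge branch).
- capped_grip (a point): middle of that lever's grip: black bar 74 long, 18 wide, 24 mm tall, 38 to 112 mm out from the pivot, 105 to 129 mm above the bench (this point: 75 out, 117 up). Further in: flat strip 24 wide, 111 to 116 up, nut to 125. Below and beside its sweep nothing is above 85 mm (only the gauge, on the outlet side, is), so a fingertip may hang to 95 mm (capped branch).
- fitting: loose brass pipe fitting, 30 mm diameter, 36 mm tall, standing on the manifold's plate between two outlets; origin at the centre of its foot. Leave alone.
- spray: loose spray can, 58 mm diameter, 170 mm tall, standing on the bench to the right of the manifold; origin at the centre of its foot. Leave alone.
- tape: loose roll of tape, 100 mm diameter, 30 mm tall, lying on the bench to the left of the manifold; origin at the centre of its underside. Leave alone.
- wrench: loose wrench, 170 mm long, lying on the bench to the left of the manifold; origin at the middle of its underside. Leave alone.

How it is judged:
On the way, in this order (a step that is already met when the one before it is completed fails the run):
1. the valve of the bare pipe is fully shut, the gauge valve not yet opened (value of joint bare_lever below 0.14 rad and value of joint gauge_lever below 0.8 rad), for 0.2 s.
2. the valve of the gauge branch is fully open (value of joint gauge_lever above 1.43 rad and value of joint bare_lever below 0.14 rad), for 0.2 s.
At the end, for the whole second after the job is handed in: The bare branch's lever is within 0.14 rad (8 degrees) of shut, the gauge branch's lever within 0.14 rad of open, the capped branch's lever still shut (below 0.2 rad), all levers at rest and down on their spindles (within 6 mm), bystanders where they were (all of step 2 and value of joint capped_lever below 0.2 rad and velocity of joint bare_lever between -0.05 and 0.05 rad/s and velocity of joint gauge_lever between -0.05 and 0.05 rad/s and height (world z) of each of bare_grip, gauge_grip, capped_grip below 0.123 m); the robot touches nothing.
It fails at once if the gauge valve was opened while the bare pipe was still open (value of joint gauge_lever above 0.8 rad and value of joint bare_lever above 0.3 rad).
It fails at once if the capped branch's valve was turned (value of joint capped_lever above 0.2 rad).
It fails at once if a lever was lifted off its spindle (more than 12 mm) (height (world z) of any of bare_grip, gauge_grip, capped_grip above 0.129 m).
It fails at once if a bystander was moved more than 25 mm or lifted (distance of any of fitting, spray, tape, wrench from where it was at the start of the episode above 0.025 m).
It also fails if it takes over 51 s, if anything falls off the work surface, if the arm or the gripper's body presses on something with over 40 N, if the wrist force passes 120 N, or if a joint passes its speed limit or range.

ROBOT

A 7-joint arm with a two-finger parallel gripper is mounted at the origin on the work surface. World frame = base frame: x ahead of the robot, y to its left, z up, the work surface at z = 0. Lengths are in m, angles in rad, forces in N, time in s.
With the tool pointing down it reaches from about 0.4 to 0.875 m from the base axis. Payload 19.3 kg.
Tool frame: the origin (TCP) lies at the very end of the fingers, on their centre line; the grasp point (between the pads) lies 19 mm behind it (bot.pinch_z is the distance from the TCP to the grasp point, in m); y points along the fingers, x is the direction in which the jaws open and shut, and the axes are right-handed (so a half turn about y gives the same grasp; the last joint's range is limited). The gripper opens to 85 mm and grips with 20 to 120 N. Pads are 22 mm wide; open, the fingers measure 114 mm over their backs; the gripper's body (76 mm by 85 mm) begins 54 mm behind the grasp point. The pads swing forward as they close: fully open they stand 13 mm farther back than shut.
Start: joints at [1.047, 0.521, -0.036, 1.599, 0.021, 1.021, -0.113], TCP at [0.274, -0.562, 0.231] pointing down, gripper open.
Joint ranges: [-2.91, 2.91], [-0.3, 2.13], [-1.5, 1.42], [0.17, 2.43], [-1.26, 4.41], [0.16, 1.93], [-2.52, 2.52]. Speed limits (rad/s): [1.89, 1.89, 2.39, 2.39, 3.01, 3.01, 3.01].

INTERFACE

Orientations are given as [roll, pitch, yaw] about the fixed x, y, z axes, in that order (R = Rz(yaw) Ry(pitch) Rx(roll)).
In Python, from workcell import bot gives the robot as it stands. The module is installed in compiled form; this text tells all that it offers.
- The arm moves only by the tool arm_command, never from a script. Its argument "moves" is a list of rows, each an object of numbers: "rx", "ry", "rz": the turn, a rotation vector about the tool's x, y, z in rad; "x", "y", "z": the shift along the tool's x, y, z in cm; "gripper": the opening, from -1 (shut) to 1 (fully open). In form: [{"rx": .., "ry": .., "rz": .., "x": .., "y": .., "z": .., "gripper": ..}, ...]. A call has 1 to 5 rows; each row is the pose to reach, as a shift and turn from the pose commanded when the call began, along the tool's axes at that moment; what a row does not reach only later rows make up. A row lasts 1/12 s, in which the tool goes at most 41.7 mm and 7.16 degrees, less where a joint would pass 70% of its speed; a pose out of reach is approached as far as the arm can. A call with a gripper value outside its range is refused whole. The fingers move at their own pace and stop on an object; "squeeze" is the grip in N (left out, the last holds). Time passes only in rows, so rows that repeat a pose let the fingers close. It gives the time, the measured TCP pose, the force and the opening at its end, in the units of the state.
- bot.observe(): the state, without advancing time (a new reading comes with each control period).
- bot.grab_frame(name): name is "scene" or "top" or "wrist"; returns (picture, depth): 384x512x3 uint8, red, green, blue; 384x512 float32, m along the optical axis (not along the pixel's ray), 0 where there is no reading.
- bot.camera_model(name): a dict with "vfov" (degrees; the focal length in pixels is half the picture's height over the tangent of half this angle, whatever the lens; pixels are square), "cx", "cy" (the principal point, pixels), "extrinsics" (4x4, takes a point from camera to world coordinates); the wrist camera has in their place "mount" (4x4, takes a point from camera to tool coordinates, whose origin is the TCP and whose axes are the tool frame's). Camera axes: x right, y down, z forward; pixel columns grow to the right and rows downward; lengths in m; the calibration is good to about 2 mm. A picture is of the moment at which its call begins: read the wrist's pose just before it. camera_model takes no time and is no camera call.
- bot.job_done(): hands the job in, once; it reports no verdict.
Trained networks look in the newest picture that a camera, given by its name, has taken for a name from the list of things; names that differ only in an ending like _2 or _b are one class to them, and where a whole thing is asked for, a point or a joint stands for the part that bears it (a point fixed in the world has none). Each returns a list of dicts, best first, with "p" (0 to 1); they miss things now and then, are a little off and sometimes report something else, mostly with a low value. They report only what shows in the picture. A call takes as long as a camera call.
- bot.spot_in(name, camera): "box" ([left, top, right, bottom] in pixels, round what is visible of it).
- bot.masks_of(name, camera): "mask" (384x512 bool, what is visible of it) and "box" ([left, top, right, bottom] in pixels, round what is visible of it).
The state is a dict: "clock": time; "qpos": joint angles; "qd": joint speeds; "joint_efforts": joint torques, N m; "position": TCP position; "tool_rot": TCP orientation; "force": force on the tool from outside, world axes, zero at the start; "moment": the same for the moment, N m; "grip_width": finger opening in m.
Only numpy, scipy, OpenCV 4.12 (cv2) and the standard library are available. Lean on these libraries where they do the work, as an engineer would, in place of code of your own. Each camera call takes 0.05 s, during which the arm holds its last target.

## Working session

There is one attempt and no reset: what is moved stays moved. The work goes in short steps, Python scripts to look and compute and a tool call to move; the robot and the scene stay as the last step left them, time stands still between calls to the robot, and variables do not carry over. Pictures are saved under pics/ and viewed, and the job is handed in when it is done.

Besides the shell and the picture viewer there is one more tool, called after ">>>" as name(argument=value, ...), one argument or row to a line, values as JSON. arm_command: Moves the arm, as the interface text tells. Its arguments: {"type":"object","properties":{"moves":{"type":"array"},"squeeze":{"type":"number"}},"required":["moves"]}

```bash
mkdir -p pics; python3 - <<'E'
from workcell import bot
import cv2, numpy as np
print({k:np.round(v,3) for k,v in bot.observe().items()})
for n in ["scene","top"]:
    im,d=bot.grab_frame(n); cv2.imwrite(f"pics/{n}0.png",cv2.cvtColor(im,cv2.COLOR_RGB2BGR)); np.save(f"{n}0.npy",d)
    print(n,bot.camera_model(n))
    for k in ["bare_branch","gauge_branch","capped_branch","bare_lever","gauge_lever","capped_lever","bare_grip"]:
        print(k,[(np.round(r["box"]),round(r["p"],2)) for r in bot.spot_in(k,n)][:3])
print(bot.camera_model("wrist"))
E
```

```text
{'clock': np.float64(0.0), 'qpos': array([ 1.047,  0.522, -0.036,  1.6  ,  0.021,  1.021, -0.113]), 'qd': array([-0.001,  0.   , -0.   , -0.001,  0.001, -0.001,  0.001]), 'joint_efforts': array([-0.0000e+00, -9.2710e+01,  1.9800e+00, -3.6994e+01,  1.8000e-02,
        8.0000e-03, -0.0000e+00]), 'position': array([ 0.274, -0.561,  0.231]), 'tool_rot': array([-1.571e+00,  1.000e-03, -1.117e+00]), 'force': array([ 0.136,  0.013, -0.458]), 'moment': array([ 0.055, -0.012,  0.012]), 'grip_width': np.float64(0.085)}
scene {'vfov': 45.00689333728374, 'cx': 251.86940332060516, 'cy': 191.1484395910245, 'extrinsics': array([[-0.59443743,  0.51494347, -0.61763854,  1.40352019],
       [ 0.8040195 ,  0.36719923, -0.46767229,  0.6283703 ],
       [-0.01402839, -0.77459534, -0.63230156,  0.98391352],
       [ 0.        ,  0.        ,  0.        ,  1.        ]])}
bare_branch [(array([180., 155., 236., 205.]), 0.79)]
gauge_branch [(array([250., 215., 323., 263.]), 0.68)]
capped_branch [(array([217., 191., 269., 225.]), 0.92)]
bare_lever [(array([204., 159., 238., 176.]), 0.72), (array([276., 215., 31
[... 672 characters left out ...]
191.]), 0.81)]
bare_lever [(array([295., 174., 308., 209.]), 0.64)]
gauge_lever [(array([292., 151., 306., 208.]), 0.71), (array([187., 164., 223., 174.]), 0.48)]
capped_lever [(array([231., 166., 265., 175.]), 0.49)]
bare_grip [(array([293., 174., 304., 208.]), 0.47)]
{'vfov': 62.310797072860616, 'cx': 253.34740094361828, 'cy': 188.1884401154861, 'mount': array([[ 9.99999497e-01, -9.06408911e-04, -4.29965576e-04,
        -2.16178355e-04],
       [ 1.71800633e-04, -2.67530975e-01,  9.63549245e-01,
        -1.41786561e-01],
       [-9.88398731e-04, -9.63548834e-01, -2.67530684e-01,
         6.83952878e-02],
       [ 0.00000000e+00,  0.00000000e+00,  0.00000000e+00,
         1.00000000e+00]])}
```

```bash
python3 - <<'E'
import cv2
a=cv2.imread("pics/top0.png")[110:260,150:350]; cv2.imwrite("pics/top0c.png",cv2.resize(a,None,fx=4,fy=4,interpolation=cv2.INTER_CUBIC))
a=cv2.imread("pics/scene0.png"); cv2.imwrite("pics/scene0c.png",cv2.resize(a,None,fx=1.5,fy=1.5,interpolation=cv2.INTER_CUBIC))
E
```

```text
(no output)
```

View pics/top0c.png

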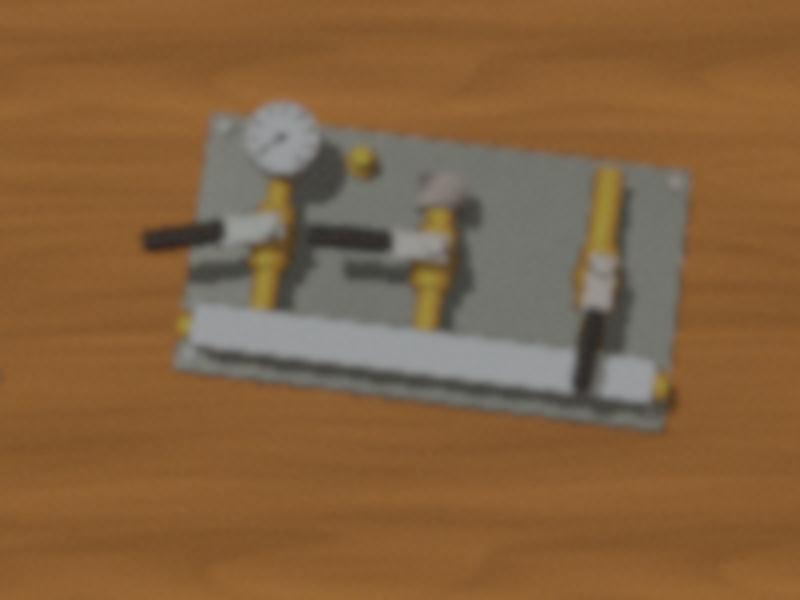

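View pics/scene0c.png

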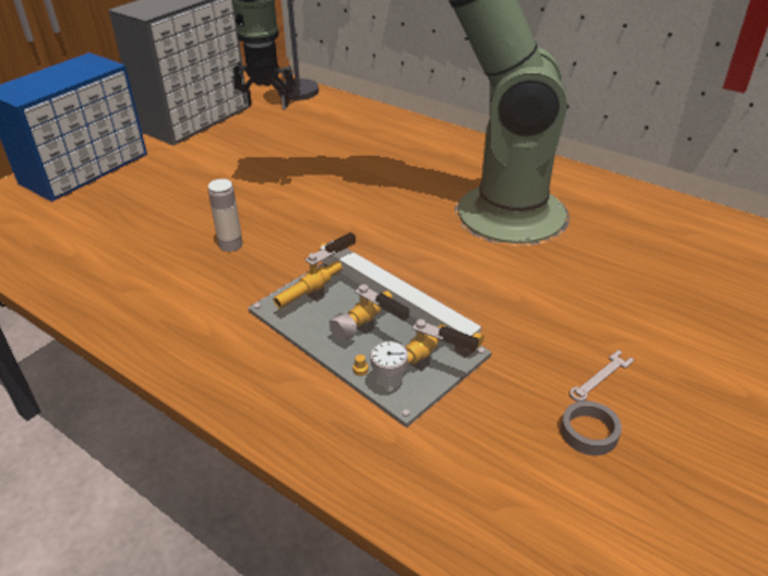

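View pics/top0.png

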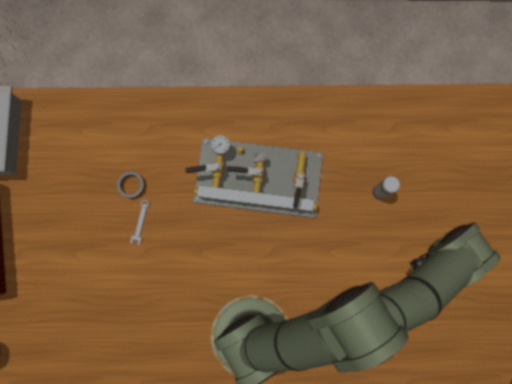

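```bash
cat > h.py <<'E'
import numpy as np
from workcell import bot
def K(m,h=384): return h/2/np.tan(np.radians(m["vfov"])/2)
def ray(name,u,v,z,ext=None):
    m=bot.camera_model(name); f=K(m); E=m["extrinsics"] if ext is None else ext
    d=E[:3,:3]@np.array([(u-m["cx"])/f,(v-m["cy"])/f,1.]); o=E[:3,3]
    return o+d*(z-o[2])/d[2]
def cloud(m,d,E):
    f=K(m); v,u=np.mgrid[:384,:512]; ok=d>0
    p=np.c_[((u-m["cx"])*d/f)[ok],((v-m["cy"])*d/f)[ok],d[ok]]
    return p@E[:3,:3].T+E[:3,3], u[ok], v[ok]
E
python3 - <<'E'
from h import *
C=[(213,113),(690,172),(662,430),(177,368)]
P=np.array([ray("top",150+(u-1.5)/4,110+(v-1.5)/4,.015) for u,v in C]); print(P.round(4))
print([np.linalg.norm(P[i]-P[(i+1)%4]).round(4) for i in range(4)])
c=P.mean(0); ydir=(P[0]-P[1]+P[3]-P[2]); xd=(P[0]-P[3]+P[1]-P[2])
print("yaw from y",np.arctan2(-ydir[0],ydir[1]),"from x",np.arctan2(xd[1],xd[0]),c)
for nm,(u,v,z) in dict(nut_g=(278,226,.125),nut_c=(438,244,.125),nut_b=(600,265,.125),tip_g=(143,240,.129),tip_c=(308,236,.129),tip_b=(582,390,.129),gauge=(283,139,.106),fit=(362,160,.045)).items():
    print(nm,ray("top",150+(u-1.5)/4,110+(v-1.5)/4,z).round(4))
for n in ["top","scene"]:
    p,u,v=cloud(bot.camera_model(n),np.load(n+"0.npy"),bot.camera_model(n)["extrinsics"])
    reg=(abs(p[:,0]-.6)<.3)&(abs(p[:,1])<.35)
    q=p[reg]; print(n,"bench",np.median(q[q[:,2]<.01][:,2]))
    for lo,hi in [(.118,.14),(.1,.118),(.074,.086),(.012,.02)]:
        s=q[(q[:,2]>lo)&(q[:,2]<hi)]; print(lo,len(s),s.min(0).round(3) if len(s) else'',s.max(0).round(3)if len(s) else'')
E
```

```text
[[ 0.7361  0.1832  0.015 ]
 [ 0.6749 -0.2696  0.015 ]
 [ 0.4294 -0.2366  0.015 ]
 [ 0.4903  0.2139  0.015 ]]
[np.float64(0.4569), np.float64(0.2477), np.float64(0.4546), np.float64(0.2476)]
yaw from y -0.13444493128377455 from x -0.12892431671055232 [ 0.58265246 -0.02730508  0.015     ]
nut_g [0.6005 0.1119 0.125 ]
nut_c [ 0.5832 -0.0299  0.125 ]
nut_b [ 0.5632 -0.1727  0.125 ]
tip_g [0.5877 0.231  0.129 ]
tip_c [0.5903 0.085  0.129 ]
tip_b [ 0.4514 -0.1543  0.129 ]
gauge [0.6852 0.1094 0.106 ]
fit [0.681 0.04  0.045]
top bench 0.0009968533405096958
0.118 469 [ 0.453 -0.189  0.118] [0.614 0.23  0.139]
0.1 431 [ 0.454 -0.189  0.1  ] [0.722 0.228 0.118]
0.074 1377 [ 0.447 -0.234  0.074] [0.684 0.202 0.086]
0.012 3183 [ 0.3   -0.345  0.012] [0.899 0.348 0.02 ]
scene bench -0.0009537261859363655
0.118 545 [ 0.453 -0.188  0.118] [0.619 0.229 0.133]
0.1 802 [ 0.454 -0.194  0.1  ] [0.722 0.228 0.118]
0.074 1503 [ 0.453 -0.228  0.074] [0.722 0.201 0.086]
0.012 4358 [ 0.462 -0.274  0.012] [0.736 0.211 0.02 ]
```

>>> arm_command(
  moves=[
    {"ry": 0.117, "y": -2.6, "gripper": -1},
    {"ry": 0.234, "y": -5.2, "gripper": -1},
    {"ry": 0.352, "y": -7.8, "gripper": -1},
    {"ry": 0.469, "y": -10.4, "gripper": -1},
    {"ry": 0.586, "y": -13, "gripper": -1},
  ],
)

```text
invalid input at $.moves[0]: expected keys rx, ry, rz, x, y, z, gripper
```

>>> arm_command(
  moves=[
    {"rx": 0, "ry": 0.117, "rz": 0, "x": 0, "y": -2.6, "z": 0, "gripper": -1},
    {"rx": 0, "ry": 0.234, "rz": 0, "x": 0, "y": -5.2, "z": 0, "gripper": -1},
    {"rx": 0, "ry": 0.352, "rz": 0, "x": 0, "y": -7.8, "z": 0, "gripper": -1},
    {"rx": 0, "ry": 0.469, "rz": 0, "x": 0, "y": -10.4, "z": 0, "gripper": -1},
    {"rx": 0, "ry": 0.586, "rz": 0, "x": 0, "y": -13, "z": 0, "gripper": -1},
  ],
)

```text
clock: 1.22
position: [0.2739, -0.5616, 0.3627]
tool_rot: [-1.571, 0.0, -1.709]
force: [0.2, 0.6, -0.4]
grip_width: 0.0255
```

>>> arm_command(
  moves=[
    {"rx": 0, "ry": 0, "rz": 0, "x": -3.3, "y": 0, "z": 1.3, "gripper": -1},
    {"rx": 0, "ry": 0, "rz": 0, "x": -6.6, "y": 0, "z": 2.6, "gripper": -1},
    {"rx": 0, "ry": 0, "rz": 0, "x": -9.9, "y": 0, "z": 4, "gripper": -1},
    {"rx": 0, "ry": 0, "rz": 0, "x": -13.2, "y": 0, "z": 5.3, "gripper": -1},
    {"rx": 0, "ry": 0, "rz": 0, "x": -16.4, "y": 0, "z": 6.7, "gripper": -1},
  ],
)

```text
clock: 1.63
position: [0.3625, -0.4063, 0.3615]
tool_rot: [-1.571, -0.0, -1.703]
force: [0.5, 0.1, 0.5]
grip_width: 0.0
```

>>> arm_command(
  moves=[
    {"rx": 0, "ry": 0, "rz": 0, "x": -3.3, "y": 0, "z": 1.3, "gripper": -1},
    {"rx": 0, "ry": 0, "rz": 0, "x": -6.6, "y": 0, "z": 2.6, "gripper": -1},
    {"rx": 0, "ry": 0, "rz": 0, "x": -9.9, "y": 0, "z": 4, "gripper": -1},
    {"rx": 0, "ry": 0, "rz": 0, "x": -13.2, "y": 0, "z": 5.3, "gripper": -1},
    {"rx": 0, "ry": 0, "rz": 0, "x": -16.4, "y": 0, "z": 6.7, "gripper": -1},
  ],
)

```text
clock: 2.05
position: [0.4505, -0.2525, 0.3616]
tool_rot: [-1.57, -0.0, -1.703]
force: [-0.1, -0.1, 0.3]
grip_width: 0.0002
```

>>> arm_command(
  moves=[
    {"rx": 0, "ry": 0, "rz": 0, "x": -3.3, "y": 0, "z": 1.3, "gripper": -1},
    {"rx": 0, "ry": 0, "rz": 0, "x": -6.6, "y": 0, "z": 2.6, "gripper": -1},
    {"rx": 0, "ry": 0, "rz": 0, "x": -9.9, "y": 0, "z": 4, "gripper": -1},
    {"rx": 0, "ry": 0, "rz": 0, "x": -13.2, "y": 0, "z": 5.3, "gripper": -1},
    {"rx": 0, "ry": 0, "rz": 0, "x": -16.4, "y": 0, "z": 6.7, "gripper": -1},
  ],
)

```text
clock: 2.47
position: [0.5386, -0.0987, 0.3616]
tool_rot: [-1.57, 0.0, -1.703]
force: [0.2, -0.6, 1.2]
grip_width: -0.0004
```

```bash
python3 - <<'E'
from h import *
import cv2
from scipy.spatial.transform import Rotation as R
s=bot.observe(); T=np.eye(4); T[:3,:3]=R.from_euler("xyz",s["tool_rot"]).as_matrix(); T[:3,3]=s["position"]
im,d=bot.grab_frame("wrist"); m=bot.camera_model("wrist"); E=T@m["mount"]
cv2.imwrite("pics/w1.png",cv2.cvtColor(im,cv2.COLOR_RGB2BGR)); np.savez("w1.npz",d=d,E=E)
print(np.round(s["position"],4),np.round(s["tool_rot"],4))
p,u,v=cloud(m,d,E)
for lo,hi in [(.12,.135),(.074,.085),(.01,.02),(-.01,.006)]:
    q=(p[:,2]>lo)&(p[:,2]<hi); print(lo,q.sum(),np.median(p[q],0).round(4))
# grips: points z>.122
img=np.zeros((384,512),np.uint8); q=(p[:,2]>.119)&(p[:,2]<.14); img[v[q],u[q]]=255
P=np.full((384,512,3),np.nan); P[v,u]=p
n,l,st,c=cv2.connectedComponentsWithStats(img)
for i in range(1,n):
    if st[i,4]>40:
        Q=P[l==i]; r=cv2.minAreaRect((Q[:,:2]*1000).astype(np.float32)); print(st[i],Q.mean(0).round(4),np.round(r[0],1),np.round(r[1],1),round(r[2],1))
E
```

```text
[ 0.5386 -0.0987  0.3616] [-1.5703  0.     -1.7029]
0.12 3013 [0.5852 0.0279 0.1275]
0.074 10405 [ 0.5034 -0.0232  0.079 ]
0.01 29392 [ 0.6162 -0.0718  0.0144]
-0.01 95139 [ 0.4516 -0.26   -0.0008]
[ 57 123  18  15 209] [0.6016 0.1177 0.1239] [601.6 118.5] [17.1 17.4] 17.6
[ 96 125  65  17 990] [0.589  0.0433 0.1276] [588.7  44.4] [73.3 18. ] 84.1
[184 124  16  15 183] [ 0.5812 -0.0298  0.124 ] [581.  -29.5] [17.4 16.6] 84.8
[310 124  16  16 187] [ 0.5611 -0.1776  0.124 ] [ 560.8 -177.7] [17.  17.1] 64.8
[  0 133  40  25 619] [0.5936 0.1756 0.1272] [593.2 182.3] [17.9 53.4] 7.5
[301 163  21  58 862] [ 0.4894 -0.1625  0.1273] [ 487.5 -163.1] [18.3 73.6] 78.8
```

View pics/w1.png

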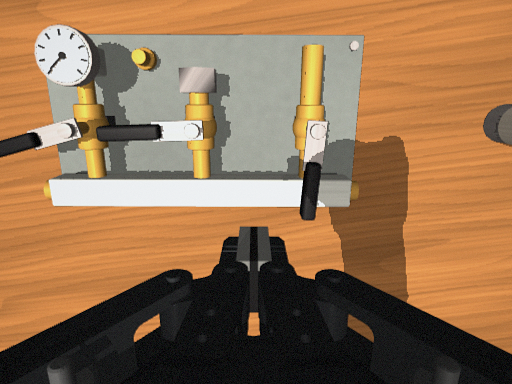

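>>> arm_command(
  moves=[
    {"rx": 0, "ry": 0, "rz": 0, "x": 3.5, "y": 0, "z": -1.3, "gripper": -1},
    {"rx": 0, "ry": 0, "rz": 0, "x": 7.0, "y": 0, "z": -2.6, "gripper": -1},
    {"rx": 0, "ry": 0, "rz": 0, "x": 10.0, "y": 1, "z": -3.8, "gripper": -1},
    {"rx": 0, "ry": 0, "rz": 0, "x": 11.4, "y": 4, "z": -4.3, "gripper": -1},
    {"rx": 0, "ry": 0, "rz": 0, "x": 11.4, "y": 8, "z": -4.3, "gripper": -1},
  ],
)

```text
clock: 2.93
position: [0.4796, -0.212, 0.2827]
tool_rot: [-1.566, -0.002, -1.708]
force: [1.8, -1.8, -2.0]
grip_width: 0.0004
```

>>> arm_command(
  moves=[
    {"rx": 0, "ry": 0, "rz": 0, "x": 0, "y": 4, "z": 0, "gripper": -1},
    {"rx": 0, "ry": 0, "rz": 0, "x": 0, "y": 8, "z": 0, "gripper": -1},
    {"rx": 0, "ry": 0, "rz": 0, "x": 0, "y": 12, "z": 0, "gripper": -1},
    {"rx": 0, "ry": 0, "rz": 0, "x": 0, "y": 14, "z": 0, "gripper": -1},
    {"rx": 0, "ry": 0, "rz": 0, "x": 0, "y": 14, "z": 0, "gripper": -1},
  ],
)

```text
clock: 3.35
position: [0.4783, -0.2071, 0.1375]
tool_rot: [-1.577, 0.001, -1.703]
force: [-1.6, 0.5, -1.1]
grip_width: 0.0003
```

```bash
cat > look.py <<'E'
from h import *
import cv2,sys
from scipy.spatial.transform import Rotation as R
def look(tag):
    s=bot.observe(); T=np.eye(4); T[:3,:3]=R.from_euler("xyz",s["tool_rot"]).as_matrix(); T[:3,3]=s["position"]
    im,d=bot.grab_frame("wrist"); E=T@bot.camera_model("wrist")["mount"]
    cv2.imwrite(f"pics/{tag}.png",cv2.cvtColor(im,cv2.COLOR_RGB2BGR)); np.savez(tag,d=d,E=E)
    print(s["clock"],np.round(s["position"],4),np.round(s["tool_rot"],4),np.round(s["force"],1))
look(sys.argv[1])
E
python3 look.py w2
```

```text
3.35 [ 0.4783 -0.2071  0.1375] [-1.5770e+00  1.3000e-03 -1.7028e+00] [-1.6  0.5 -1.1]
```

View pics/w2.png

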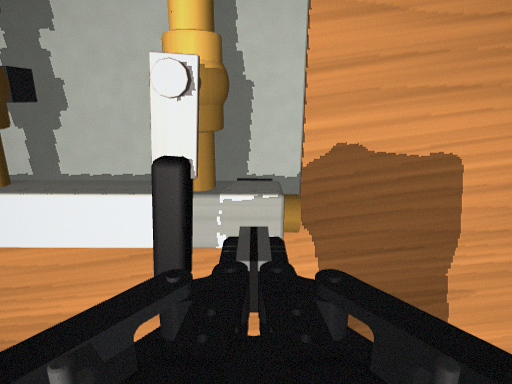

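```bash
cat > path.py <<'E'
import numpy as np
def path(piv,phis,sgn,r=.072,hx=.015,hz=.011):
    C=np.array([.581,-.0295]); yaw=-.136; Rm=np.array([[np.cos(yaw),-np.sin(yaw)],[np.sin(yaw),np.cos(yaw)]])
    for ph in phis:
        a=np.radians(ph); u=np.array([np.cos(a),np.sin(a)]); t=sgn*np.array([-np.sin(a),np.cos(a)])
        d=.009+abs(t[0])*hz+abs(t[1])*hx
        m=np.array([0,piv])+r*u-d*t; yield ph,m,C+Rm@m
def totool(w,tcp,yaw):
    d=np.asarray(w)-np.asarray(tcp[:2]); return 100*np.array([d@[np.cos(yaw),np.sin(yaw)], d@[-np.sin(yaw),np.cos(yaw)]])
E
python3 - <<'E'
from path import *
from workcell import bot
s=bot.observe()
for ph,m,w in path(-.15,range(178,80,-8),-1): print(ph,m.round(4),w.round(4),"tool x,z cm",totool(w,s["position"],s["tool_rot"][2]).round(2))
E
```

```text
178 [-0.0728 -0.1718] [ 0.4856 -0.1899] tool x,z cm [-1.84  0.36]
170 [-0.0754 -0.1628] [ 0.4843 -0.1806] tool x,z cm [-2.74  0.11]
162 [-0.0767 -0.1531] [ 0.4842 -0.1708] tool x,z cm [-3.71 -0.02]
154 [-0.0767 -0.143 ] [ 0.4856 -0.1608] tool x,z cm [-4.72 -0.01]
146 [-0.0751 -0.1326] [ 0.4886 -0.1507] tool x,z cm [-5.76  0.15]
138 [-0.0719 -0.1223] [ 0.4932 -0.1409] tool x,z cm [-6.79  0.47]
130 [-0.067  -0.1122] [ 0.4994 -0.1316] tool x,z cm [-7.79  0.96]
122 [-0.0604 -0.1029] [ 0.5072 -0.1232] tool x,z cm [-8.73  1.63]
114 [-0.0523 -0.0945] [ 0.5164 -0.116 ] tool x,z cm [-9.57  2.45]
106 [-0.0426 -0.0873] [ 0.5269 -0.1102] tool x,z cm [-10.28   3.41]
98 [-0.0318 -0.0818] [ 0.5384 -0.1062] tool x,z cm [-10.83   4.5 ]
90 [-0.02  -0.078] [ 0.5506 -0.1041] tool x,z cm [-11.2    5.68]
82 [-0.0117 -0.0756] [ 0.5591 -0.1029] tool x,z cm [-11.43   6.51]
```

>>> arm_command(
  moves=[
    {"rx": 0, "ry": 0, "rz": 0, "x": 0, "y": 2, "z": 0, "gripper": -1},
    {"rx": 0, "ry": 0, "rz": 0, "x": 0, "y": 3.7, "z": 0, "gripper": -1},
    {"rx": 0, "ry": 0, "rz": 0, "x": 0, "y": 3.7, "z": 0, "gripper": -1},
    {"rx": 0, "ry": 0, "rz": 0, "x": 0, "y": 3.7, "z": 0, "gripper": -1},
  ],
)

```text
clock: 3.73
position: [0.481, -0.2081, 0.1057]
tool_rot: [-1.57, -0.0, -1.703]
force: [-0.3, 1.1, 0.6]
grip_width: -0.0
```

>>> arm_command(
  moves=[
    {"rx": 0, "ry": 0, "rz": 0, "x": -0.8, "y": 0.7, "z": 0, "gripper": -1},
    {"rx": 0, "ry": 0, "rz": 0, "x": -1.6, "y": 0.7, "z": 0, "gripper": -1},
    {"rx": 0, "ry": 0, "rz": 0, "x": -2.8, "y": 0.7, "z": -0.2, "gripper": -1},
    {"rx": 0, "ry": 0, "rz": 0, "x": -3.8, "y": 0.7, "z": -0.3, "gripper": -1},
    {"rx": 0, "ry": 0, "rz": 0, "x": -4.8, "y": 0.7, "z": -0.3, "gripper": -1},
  ],
)

```text
clock: 4.15
position: [0.484, -0.1587, 0.0978]
tool_rot: [-1.57, -0.0, -1.703]
force: [-0.3, -3.7, -0.4]
grip_width: -0.0003
```

>>> arm_command(
  moves=[
    {"rx": 0, "ry": 0, "rz": 0, "x": -1.0, "y": 0, "z": 0.15, "gripper": -1},
    {"rx": 0, "ry": 0, "rz": 0, "x": -2.05, "y": 0, "z": 0.5, "gripper": -1},
    {"rx": 0, "ry": 0, "rz": 0, "x": -3.05, "y": 0, "z": 1.0, "gripper": -1},
    {"rx": 0, "ry": 0, "rz": 0, "x": -4.0, "y": 0, "z": 1.65, "gripper": -1},
    {"rx": 0, "ry": 0, "rz": 0, "x": -4.8, "y": 0, "z": 2.45, "gripper": -1},
  ],
)

```text
clock: 4.57
position: [0.5149, -0.1143, 0.0972]
tool_rot: [-1.571, 0.0, -1.703]
force: [-1.9, -4.0, 0.3]
grip_width: -0.0004
```

```bash
python3 look.py w3; python3 - <<'E'
from path import *
from workcell import bot
s=bot.observe()
for ph,m,w in path(-.15,range(122,80,-8),-1): print(ph,m.round(4),w.round(4),"tool x,z cm",totool(w,s["position"],s["tool_rot"][2]).round(2))
E
```

```text
4.5667 [ 0.5149 -0.1143  0.0972] [-1.5715e+00  1.0000e-04 -1.7025e+00] [-1.9 -4.   0.3]
122 [-0.0604 -0.1029] [ 0.5072 -0.1232] tool x,z cm [ 1.15 -0.83]
114 [-0.0523 -0.0945] [ 0.5164 -0.116 ] tool x,z cm [ 0.32 -0.  ]
106 [-0.0426 -0.0873] [ 0.5269 -0.1102] tool x,z cm [-0.39  0.96]
98 [-0.0318 -0.0818] [ 0.5384 -0.1062] tool x,z cm [-0.94  2.05]
90 [-0.02  -0.078] [ 0.5506 -0.1041] tool x,z cm [-1.31  3.23]
82 [-0.0117 -0.0756] [ 0.5591 -0.1029] tool x,z cm [-1.54  4.06]
```

View pics/w3.png

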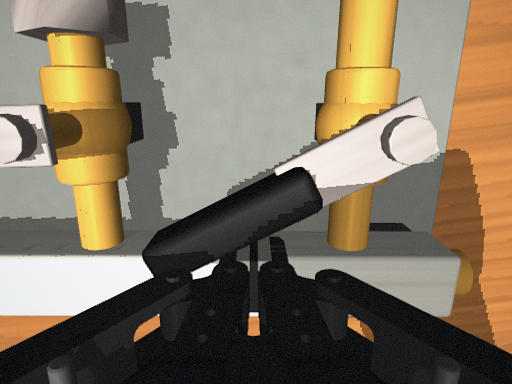

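>>> arm_command(
  moves=[
    {"rx": 0, "ry": 0, "rz": 0, "x": -0.4, "y": 0, "z": 0.8, "gripper": -1},
    {"rx": 0, "ry": 0, "rz": 0, "x": -0.7, "y": 0, "z": 1.5, "gripper": -1},
    {"rx": 0, "ry": 0, "rz": 0, "x": -0.9, "y": 0, "z": 2.1, "gripper": -1},
    {"rx": 0, "ry": 0, "rz": 0, "x": -1.0, "y": 0, "z": 2.6, "gripper": -1},
    {"rx": 0, "ry": 0, "rz": 0, "x": -1.0, "y": 0, "z": 2.9, "gripper": -1},
  ],
)

```text
clock: 5.03
position: [0.5451, -0.1092, 0.0972]
tool_rot: [-1.571, 0.0, -1.703]
force: [-3.9, 2.3, 0.0]
grip_width: -0.0002
```

>>> arm_command(
  moves=[
    {"rx": 0, "ry": 0, "rz": 0, "x": 0, "y": 0, "z": 0.2, "gripper": -1},
    {"rx": 0, "ry": 0, "rz": 0, "x": 0, "y": 0, "z": 0.4, "gripper": -1},
    {"rx": 0, "ry": 0, "rz": 0, "x": 0, "y": 0, "z": 0.4, "gripper": -1},
  ],
)

```text
clock: 5.28
position: [0.5487, -0.1102, 0.0973]
tool_rot: [-1.571, -0.0, -1.703]
force: [-0.9, 0.8, 0.2]
grip_width: 0.0004
```

```bash
python3 look.py w4
```

```text
5.2833 [ 0.5487 -0.1102  0.0973] [-1.5705 -0.     -1.7033] [-0.9  0.8  0.2]
```

View pics/w4.png

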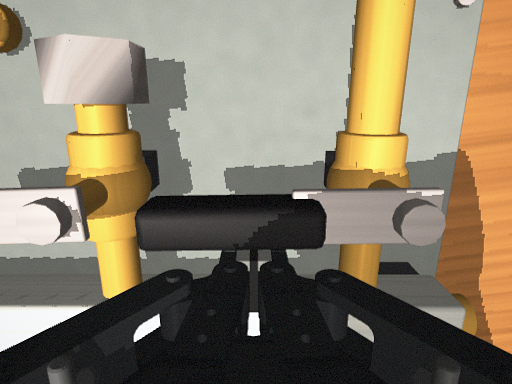

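>>> arm_command(
  moves=[
    {"rx": 0, "ry": 0, "rz": 0, "x": 0, "y": 0, "z": 0.15, "gripper": -1},
    {"rx": 0, "ry": 0, "rz": 0, "x": 0, "y": 0, "z": 0.3, "gripper": -1},
    {"rx": 0, "ry": 0, "rz": 0, "x": 0, "y": 0, "z": 0.3, "gripper": -1},
  ],
)

```text
clock: 5.58
position: [0.5504, -0.1104, 0.0972]
tool_rot: [-1.573, -0.0, -1.703]
force: [-9.5, 2.2, 7.1]
grip_width: -0.0001
```

>>> arm_command(
  moves=[
    {"rx": 0, "ry": 0, "rz": 0, "x": 0, "y": 0, "z": -1.5, "gripper": -1},
    {"rx": 0, "ry": 0, "rz": 0, "x": 0, "y": 0, "z": -3.5, "gripper": -1},
    {"rx": 0, "ry": 0, "rz": 0, "x": 0, "y": -4, "z": -3.5, "gripper": -1},
    {"rx": 0, "ry": 0, "rz": 0, "x": 0, "y": -8, "z": -3.5, "gripper": -1},
    {"rx": 0, "ry": 0, "rz": 0, "x": 0, "y": -12, "z": -3.5, "gripper": -1},
  ],
)

```text
clock: 6.0
position: [0.5164, -0.106, 0.2191]
tool_rot: [-1.571, -0.0, -1.703]
force: [1.3, 0.2, -0.1]
grip_width: 0.0001
```

>>> arm_command(
  moves=[
    {"rx": 0, "ry": 0, "rz": 0, "x": -3, "y": -3, "z": 0, "gripper": -1},
    {"rx": 0, "ry": 0, "rz": 0, "x": -6, "y": -6, "z": 0, "gripper": -1},
    {"rx": 0, "ry": 0, "rz": 0, "x": -9, "y": -9, "z": 0, "gripper": -1},
    {"rx": 0, "ry": 0, "rz": 0, "x": -12, "y": -12, "z": 0, "gripper": -1},
    {"rx": 0, "ry": 0, "rz": 0, "x": -12, "y": -12, "z": 0, "gripper": -1},
  ],
)

```text
clock: 6.42
position: [0.5347, 0.0187, 0.3427]
tool_rot: [-1.563, 0.004, -1.698]
force: [0.1, -0.1, 0.2]
grip_width: -0.0003
```

```bash
python3 look.py w5; cat > lev.py <<'E'
from h import *
import cv2,sys
z=np.load(sys.argv[1]+".npz"); p,u,v=cloud(bot.camera_model("wrist"),z["d"],z["E"])
img=np.zeros((384,512),np.uint8); q=(p[:,2]>.119)&(p[:,2]<.14); img[v[q],u[q]]=255
P=np.full((384,512,3),np.nan); P[v,u]=p
n,l,st,c=cv2.connectedComponentsWithStats(img)
for i in range(1,n):
    if st[i,4]>60:
        Q=P[l==i]; r=cv2.minAreaRect((Q[:,:2]*1000).astype(np.float32)); print(st[i],Q.mean(0).round(4),np.round(r[0],1),np.round(r[1],1),round(r[2],1))
E
python3 lev.py w5
python3 - <<'E'
from path import *
from workcell import bot
s=bot.observe()
for ph,m,w in path(.15,[85]+list(range(90,190,8)),1): print(ph,m.round(4),w.round(4),"tool x,z cm",totool(w,s["position"],s["tool_rot"][2]).round(2))
E
```

```text
6.4167 [0.5347 0.0187 0.3427] [-1.5632  0.0036 -1.6978] [ 0.1 -0.1  0.2]
[150 108  17  16 220] [0.6013 0.1185 0.124 ] [601.1 118.7] [17.4 16.4] 81.3
[284 109  17  16 204] [ 0.5812 -0.0291  0.124 ] [581.3 -29.3] [16.5 16.8] 38.3
[ 326  109   68   17 1126] [ 0.5713 -0.1021  0.1274] [ 571.1 -103. ] [73.1 17.6] 83.0
[ 192  110   67   18 1097] [0.5888 0.0448 0.1277] [588.6  45.2] [73.9 18.1] 84.1
[418 110  18  16 232] [ 0.5609 -0.1768  0.1237] [ 560.8 -177.6] [17.6 16.4] 83.2
[  62  118   67   30 1082] [0.5919 0.1908 0.1276] [591.9 192.5] [18.  73.7] 7.4
85 [0.0275 0.2199] [0.638  0.1846] tool x,z cm [-18.02   8.16]
90 [0.02  0.222] [0.6309 0.1877] tool x,z cm [-18.24   7.41]
98 [0.0117 0.2244] [0.6231 0.1912] tool x,z cm [-18.49   6.59]
106 [0.0029 0.2257] [0.6145 0.1938] tool x,z cm [-18.63   5.71]
114 [-0.0063  0.226 ] [0.6054 0.1953] tool x,z cm [-18.66   4.79]
122 [-0.0159  0.225 ] [0.5958 0.1956] tool x,z cm [-18.57   3.83]
130 [-0.0255  0.2226] [0.5859 0.1945] tool x,z cm [-18.33   2.86]
138 [-0.0351  0.2186] [0.5759 0.1919] tool x,z cm [-17.95   1.9 ]
146 [-0.0443  0.2131] [0.566  0.1877] tool x,z cm [-17.41   0.98]
154 [-0.0527  0.2061] [0.5567 0.1819] tool x,z cm [-16.71   0.13]
162 [-0.0602  0.1976] [0.5481 0.1745] tool x,z cm [-15.87  -0.63]
170 [-0.0664  0.1878] [0.5406 0.1656] tool x,z cm [-14.89  -1.26]
178 [-0.0711  0.1769] [0.5345 0.1554] tool x,z cm [-13.8   -1.73]
186 [-0.0742  0.1674] [0.5302 0.1464] tool x,z cm [-12.86  -2.05]
```

View pics/w5.png

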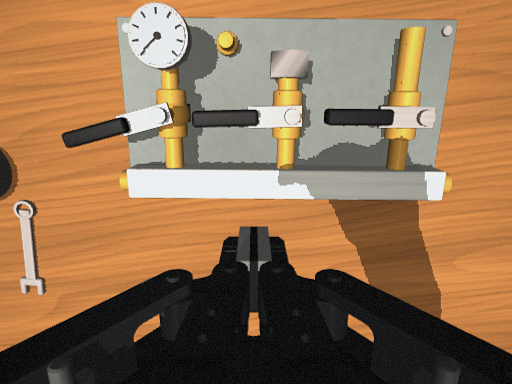

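>>> arm_command(
  moves=[
    {"rx": 0, "ry": 0, "rz": 0, "x": -3.7, "y": 0, "z": 1.7, "gripper": -1},
    {"rx": 0, "ry": 0, "rz": 0, "x": -7.4, "y": 0, "z": 3.4, "gripper": -1},
    {"rx": 0, "ry": 0, "rz": 0, "x": -11.1, "y": 0, "z": 5.1, "gripper": -1},
    {"rx": 0, "ry": 0, "rz": 0, "x": -14.8, "y": 0, "z": 6.8, "gripper": -1},
    {"rx": 0, "ry": 0, "rz": 0, "x": -18.2, "y": 0, "z": 8.4, "gripper": -1},
  ],
)

```text
clock: 6.88
position: [0.6409, 0.1832, 0.3363]
tool_rot: [-1.571, -0.001, -1.704]
force: [-0.0, 0.5, 0.9]
grip_width: -0.0001
```

>>> arm_command(
  moves=[
    {"rx": 0, "ry": 0, "rz": 0, "x": 0, "y": 4, "z": 0, "gripper": -1},
    {"rx": 0, "ry": 0, "rz": 0, "x": 0, "y": 8, "z": 0, "gripper": -1},
    {"rx": 0, "ry": 0, "rz": 0, "x": 0, "y": 12, "z": 0, "gripper": -1},
    {"rx": 0, "ry": 0, "rz": 0, "x": 0, "y": 16, "z": 0, "gripper": -1},
    {"rx": 0, "ry": 0, "rz": 0, "x": 0, "y": 17, "z": 0, "gripper": -1},
  ],
)

```text
clock: 7.3
position: [0.6372, 0.1801, 0.1605]
tool_rot: [-1.578, -0.004, -1.704]
force: [0.1, -0.1, -0.6]
grip_width: 0.0004
```

```bash
python3 look.py w6
```

```text
7.3 [0.6372 0.1801 0.1605] [-1.578  -0.0044 -1.7037] [ 0.1 -0.1 -0.6]
```

View pics/w6.png

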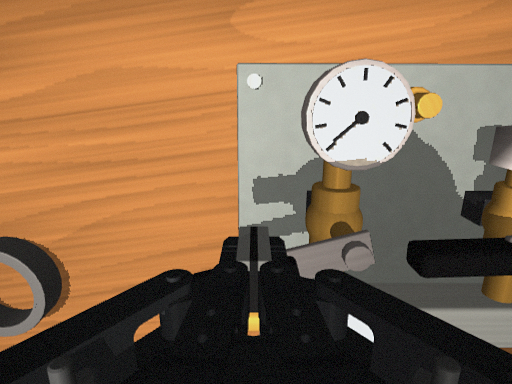

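>>> arm_command(
  moves=[
    {"rx": 0, "ry": 0, "rz": 0, "x": -0.2, "y": 0, "z": 0.6, "gripper": -1},
    {"rx": 0, "ry": 0, "rz": 0, "x": -0.2, "y": 2.5, "z": 0.6, "gripper": -1},
    {"rx": 0, "ry": 0, "rz": 0, "x": -0.2, "y": 5, "z": 0.6, "gripper": -1},
    {"rx": 0, "ry": 0, "rz": 0, "x": -0.2, "y": 7, "z": 0.6, "gripper": -1},
    {"rx": 0, "ry": 0, "rz": 0, "x": -0.2, "y": 7, "z": 0.6, "gripper": -1},
  ],
)

```text
clock: 7.77
position: [0.6462, 0.1833, 0.0964]
tool_rot: [-1.572, -0.001, -1.703]
force: [-0.5, 0.3, -0.5]
grip_width: 0.0002
```

```bash
python3 - <<'E'
from path import *
from workcell import bot
s=bot.observe(); print(s["position"].round(4),s["force"].round(1))
for ph,m,w in path(.15,list(range(90,190,8)),1): print(ph,w.round(4),"tool x,z cm",totool(w,s["position"],s["tool_rot"][2]).round(2))
E
```

```text
[0.6462 0.1833 0.0964] [-0.5  0.3 -0.5]
90 [0.6309 0.1877] tool x,z cm [-0.24 -1.58]
98 [0.6231 0.1912] tool x,z cm [-0.48 -2.4 ]
106 [0.6145 0.1938] tool x,z cm [-0.62 -3.28]
114 [0.6054 0.1953] tool x,z cm [-0.65 -4.21]
122 [0.5958 0.1956] tool x,z cm [-0.55 -5.16]
130 [0.5859 0.1945] tool x,z cm [-0.31 -6.13]
138 [0.5759 0.1919] tool x,z cm [ 0.08 -7.09]
146 [0.566  0.1877] tool x,z cm [ 0.62 -8.01]
154 [0.5567 0.1819] tool x,z cm [ 1.32 -8.86]
162 [0.5481 0.1745] tool x,z cm [ 2.17 -9.61]
170 [0.5406 0.1656] tool x,z cm [  3.15 -10.23]
178 [0.5345 0.1554] tool x,z cm [  4.24 -10.7 ]
186 [0.5302 0.1464] tool x,z cm [  5.18 -11.02]
```

>>> arm_command(
  moves=[
    {"rx": 0, "ry": 0, "rz": 0, "x": -0.3, "y": -0.1, "z": -1.5, "gripper": -1},
    {"rx": 0, "ry": 0, "rz": 0, "x": -0.5, "y": -0.1, "z": -2.6, "gripper": -1},
    {"rx": 0, "ry": 0, "rz": 0, "x": -0.6, "y": -0.1, "z": -3.5, "gripper": -1},
    {"rx": 0, "ry": 0, "rz": 0, "x": -0.65, "y": -0.1, "z": -4.3, "gripper": -1},
    {"rx": 0, "ry": 0, "rz": 0, "x": -0.55, "y": -0.1, "z": -5.2, "gripper": -1},
  ],
)

```text
clock: 8.18
position: [0.5965, 0.1963, 0.1003]
tool_rot: [-1.567, 0.001, -1.703]
force: [4.8, -1.5, 1.4]
grip_width: 0.0002
```

>>> arm_command(
  moves=[
    {"rx": 0, "ry": 0, "rz": 0, "x": 0.25, "y": 0, "z": -1.0, "gripper": -1},
    {"rx": 0, "ry": 0, "rz": 0, "x": 0.6, "y": 0, "z": -1.9, "gripper": -1},
    {"rx": 0, "ry": 0, "rz": 0, "x": 1.15, "y": 0, "z": -2.8, "gripper": -1},
    {"rx": 0, "ry": 0, "rz": 0, "x": 1.85, "y": 0, "z": -3.65, "gripper": -1},
    {"rx": 0, "ry": 0, "rz": 0, "x": 2.7, "y": 0, "z": -4.4, "gripper": -1},
  ],
)

```text
clock: 8.6
position: [0.5483, 0.1755, 0.0994]
tool_rot: [-1.569, 0.001, -1.703]
force: [4.0, 2.0, -0.2]
grip_width: 0.0003
```

```bash
python3 look.py w7; python3 - <<'E'
from path import *
from workcell import bot
s=bot.observe(); print(s["position"].round(4),s["force"].round(1))
for ph,m,w in path(.15,list(range(154,190,8)),1): print(ph,w.round(4),"tool x,z cm",totool(w,s["position"],s["tool_rot"][2]).round(2))
E
```

```text
8.6 [0.5483 0.1755 0.0994] [-1.5686e+00  1.4000e-03 -1.7026e+00] [ 4.   2.  -0.2]
[0.5469 0.1736 0.0993] [2.  0.6 2.1]
154 [0.5567 0.1819] tool x,z cm [-0.94  0.86]
162 [0.5481 0.1745] tool x,z cm [-0.1   0.11]
170 [0.5406 0.1656] tool x,z cm [ 0.88 -0.52]
178 [0.5345 0.1554] tool x,z cm [ 1.97 -0.99]
186 [0.5302 0.1464] tool x,z cm [ 2.92 -1.3 ]
```

View pics/w7.png

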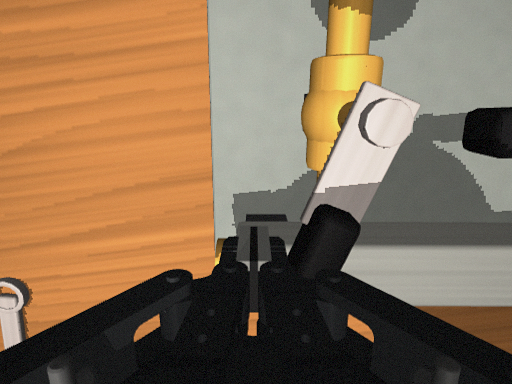

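>>> arm_command(
  moves=[
    {"rx": 0, "ry": 0, "rz": 0, "x": 0.9, "y": 0, "z": -0.4, "gripper": -1},
    {"rx": 0, "ry": 0, "rz": 0, "x": 1.8, "y": 0, "z": -0.7, "gripper": -1},
    {"rx": 0, "ry": 0, "rz": 0, "x": 2.4, "y": 0, "z": -0.9, "gripper": -1},
    {"rx": 0, "ry": 0, "rz": 0, "x": 2.4, "y": 0, "z": -0.9, "gripper": -1},
  ],
)

```text
clock: 8.98
position: [0.5358, 0.151, 0.0986]
tool_rot: [-1.571, -0.001, -1.704]
force: [0.8, 0.1, 0.4]
grip_width: 0.0001
```

```bash
python3 look.py w8
```

```text
8.9833 [0.5358 0.151  0.0986] [-1.5708e+00 -6.0000e-04 -1.7044e+00] [0.8 0.1 0.4]
```

View pics/w8.png

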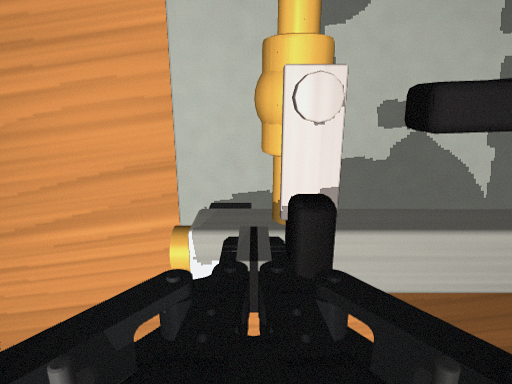

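>>> arm_command(
  moves=[
    {"rx": 0, "ry": 0, "rz": 0, "x": 0.2, "y": 0, "z": 0, "gripper": -1},
    {"rx": 0, "ry": 0, "rz": 0, "x": 0.4, "y": 0, "z": 0, "gripper": -1},
    {"rx": 0, "ry": 0, "rz": 0, "x": 0.4, "y": 0, "z": 0, "gripper": -1},
  ],
)

```text
clock: 9.28
position: [0.5356, 0.15, 0.0984]
tool_rot: [-1.57, 0.002, -1.702]
force: [0.8, 8.8, -1.5]
grip_width: -0.0
```

>>> arm_command(
  moves=[
    {"rx": 0, "ry": 0, "rz": 0, "x": 0.2, "y": 0, "z": 0, "gripper": -1},
    {"rx": 0, "ry": 0, "rz": 0, "x": 0.2, "y": 0, "z": 0, "gripper": -1},
    {"rx": 0, "ry": 0, "rz": 0, "x": -1.5, "y": 0, "z": 0, "gripper": -1},
    {"rx": 0, "ry": 0, "rz": 0, "x": -4, "y": 0, "z": 0, "gripper": -1},
    {"rx": 0, "ry": 0, "rz": 0, "x": -4, "y": -3, "z": 0, "gripper": -1},
  ],
)

```text
clock: 9.7
position: [0.5383, 0.1919, 0.1243]
tool_rot: [-1.577, -0.001, -1.699]
force: [-1.7, 0.9, -0.4]
grip_width: -0.0
```

>>> arm_command(
  moves=[
    {"rx": 0, "ry": 0, "rz": 0, "x": 0, "y": -4, "z": 0, "gripper": -1},
    {"rx": 0, "ry": 0, "rz": 0, "x": 0, "y": -8, "z": 0, "gripper": -1},
    {"rx": 0, "ry": 0, "rz": 0, "x": 0, "y": -12, "z": 0, "gripper": -1},
    {"rx": 0, "ry": 0, "rz": 0, "x": 0, "y": -16, "z": 0, "gripper": -1},
    {"rx": 0, "ry": 0, "rz": 0, "x": 0, "y": -20, "z": 0, "gripper": -1},
  ],
)

```text
clock: 10.12
position: [0.5402, 0.1879, 0.3303]
tool_rot: [-1.571, -0.0, -1.703]
force: [0.8, 0.1, -0.1]
grip_width: 0.0
```

>>> arm_command(
  moves=[
    {"rx": 0, "ry": 0, "rz": 0, "x": 4, "y": 0, "z": 0, "gripper": -1},
    {"rx": 0, "ry": 0, "rz": 0, "x": 8, "y": 0, "z": 0, "gripper": -1},
    {"rx": 0, "ry": 0, "rz": 0, "x": 12, "y": 0, "z": 0, "gripper": -1},
    {"rx": 0, "ry": 0, "rz": 0, "x": 14, "y": 0, "z": 0, "gripper": -1},
    {"rx": 0, "ry": 0, "rz": 0, "x": 14, "y": 0, "z": 0, "gripper": -1},
  ],
)

```text
clock: 10.53
position: [0.5217, 0.0442, 0.3285]
tool_rot: [-1.571, -0.002, -1.709]
force: [-0.1, -0.9, -0.4]
grip_width: -0.0001
```

```bash
python3 look.py w9; python3 lev.py w9
```

```text
10.5333 [0.5217 0.0442 0.3285] [-1.5708 -0.0019 -1.7089] [-0.1 -0.9 -0.4]
[165  91  17  18 243] [0.6013 0.1185 0.1241] [601.4 118.8] [17.2 16.8] 10.6
[306  91  18  18 236] [ 0.5811 -0.0289  0.1241] [581.3 -29.2] [16.5 17.2] 36.8
[ 350   91   73   18 1208] [ 0.5711 -0.1016  0.1276] [ 570.4 -102.9] [73.5 17.2] 82.0
[447  90  20  18 267] [ 0.5608 -0.1765  0.1237] [ 560.5 -177.5] [17.2 17.2] 41.7
[ 209   92   71   20 1224] [0.5887 0.0449 0.1277] [588.6  45.1] [73.8 18. ] 84.1
[ 167  136   22   66 1107] [0.5288 0.1278 0.1273] [527.5 129.3] [18.5 73.3] 82.2
```

View pics/w9.png

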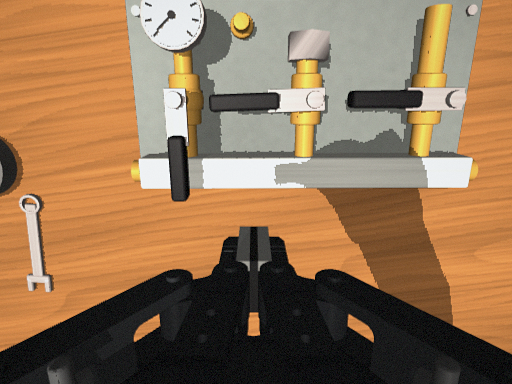

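```bash
python3 -c "
from workcell import bot
print(bot.observe()['force'].round(1)); print(bot.job_done())"
```

```text
[ 0.6  1.7 -0. ]
the job is handed in; nothing more can be done
None
```

I closed the bare-pipe valve first, then opened the gauge valve, pushing each lever with the closed fingertips until the force showed it against its stop (about 9 N). The job is handed in, at about 10.5 s on the clock against the 51 s limit.

The last wrist picture, taken before handing in, showed these lever angles. They are measured against the manifold's own direction (in-plane yaw about −7.8°) and are good to about 1°.

| Lever | Angle seen | Limit | Result |
|---|---|---|---|
| Bare pipe | about 0° from shut | within 8° | shut |
| Gauge | within about 0.5° of open | within 8° | open |
| Capped | about 2° from shut, same as at the start | below 11.5° | not turned |

- **Heights:** all three grips measured 127 to 128 mm at the top, against 129 mm when seated, so none was lifted.
- **Bystanders:** the fitting, tape and wrench look untouched in the pictures. I did not measure them, and the spray can was out of the last picture. The arm was not planned to go low near any of them, and I felt no unexpected contact.
- **Arm:** it is about 0.33 m up, clear of everything.

No check failed or disagreed.

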